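# Return a fallen stacking cup to its nest

## Robot

A 6-joint arm with a two-finger parallel gripper is mounted at the origin on a cart in front of the work surface, level with it; the furniture and walls round the work are solid. World frame = base frame: x ahead of the robot, y to its left, z up, the work surface at z = 0. Lengths are in m, angles in rad, forces in N, time in s.
With the tool pointing down it reaches from about 0.35 to 0.775 m from the base axis. Payload 5.5 kg.
Tool frame: the origin (TCP) lies midway between the tips of the shut fingers; the grasp point (between the pads) lies 19 mm behind it; z points along the fingers, x is the direction in which the jaws open and shut, and the axes are right-handed (so a half turn about z gives the same grasp; the last joint's range is limited). The gripper opens to 85 mm and grips with 20 to 120 N. Pads are 22 mm wide; open, the fingers measure 114 mm over their backs; the gripper's body (76 mm by 85 mm) begins 54 mm behind the grasp point. The pads swing forward as they close: fully open they stand 13 mm farther back than shut.
Start: joints at [-1.261, 0.313, 0.046, 1.304, 0, 1.431], TCP at [0.25, -0.518, 0.209] pointing down, gripper open.
Joint ranges: [-2.76, 2.76], [-0.86, 1.69], [-1.03, 1.26], [-2.2, 2.34], [-1.47, 1.5], [-3.14, 3.14]. Speed limits (rad/s): [2.57, 2.57, 3.14, 3.14, 3.14, 3.14].

## Interface

Orientations are given as a unit quaternion [w, x, y, z].
In Python, from workcell import env gives the robot as it stands.
- The arm moves only by the tool servo_tool, never from a script. Its argument "targets" is a list of rows, each an object with "xyz": the shift along the tool's x, y, z in m, a list of three; "twist": the turn, a rotation vector about the tool's x, y, z in rad, a list of three; "jaw": the opening, from 0 (shut) to 1 (fully open). A call has 1 to 12 rows; each row is the pose to reach, as a shift and turn from the pose commanded when the call began, along the tool's axes at that moment; what a row does not reach only later rows make up. A row lasts 1/12 s, in which the tool goes at most 41.7 mm and 7.16 degrees, less where a joint would pass 70% of its speed; a pose out of reach is approached as far as the arm can. A call with a gripper value outside its range is refused whole. The fingers move at their own pace and stop on an object; "squeeze" is the grip in N (left out, the last holds). Time passes only in rows, so rows that repeat a pose let the fingers close. It gives the time, the measured TCP pose, the force and the opening at its end, in the units of the state.
- env.get_state(): the state, without advancing time (a new reading comes with each control period).
- env.read_camera(name): name is "side" or "top"; returns a dict with "color" (384x512x3 uint8, red, green, blue), "depth" (384x512 float32, m along the optical axis (not along the pixel's ray), 0 where there is no reading), "fx", "fy", "cx", "cy" (pixels), "k1" (the pictures are not rectified: a ray, as slopes to the right and down, at radius r is drawn at 1 + k1 r^2 times it, then the intrinsics apply), "eye" and "attitude" of the camera in the world. Camera axes: x right, y down, z forward; pixel columns grow to the right and rows downward; lengths in m; the calibration is good to about 2 mm. A picture is of the moment at which its call begins.
- env.hand_in(): hands the job in, once; it reports no verdict.
The state is a dict: "clock": time; "joint_pos": joint angles; "qvel": joint speeds; "tau": joint torques, N m; "tcp_pos": TCP position; "orientation": TCP orientation; "wrist_force": force on the tool from outside, world axes, zero at the start; "ft_torque": the same for the moment, N m; "finger_gap": finger opening in m.
Only numpy, scipy, OpenCV 4.12 (cv2) and the standard library are available. Lean on these libraries where they do the work, as an engineer would, in place of code of your own. Each camera call takes 0.05 s, during which the arm holds its last target. There are 200 camera calls.

## Task

One metal mixing cup lies on its side on the bench: stand it upright on the bench and let go of it, then take it afresh by its rim band and nest it in the stack of identical cups on the wooden stand. Its feet must drop in between the ridges inside the top cup of the stack, so turn it as needed until it sinks fully home, and leave it there upright and released. Do not shift the paint tubes or the double dipper.

Things in the scene. Friction and masses are not known exactly. Their poses are not given: they have to be found in the camera images.
- cup_centre (a point): Plain metal cup, 78 mm from feet to rim, that starts lying on its side. The point is on its axis, half-way up (39 mm from the feet). z points from the feet out of the mouth; as it lies, z rises about 14.5 degrees towards the mouth. Three round tiers with upright walls: 43 mm wide from 10 to 22 mm above the feet, 54 mm wide from 26 to 49 mm, 67 mm wide from 53 mm to the rim. Mass 0.13 to 0.24 kg, base-heavy.
- cup_rim (a point): Same cup: centre of its widest tier, on the axis, 65.5 mm above the feet (26.5 mm from the cup's centre, 12.5 mm below the rim). This rim band is 67 mm wide and 25 mm high; wall 2.5 mm. Under the cup are five round feet, 6 mm thick and 10 mm long, evenly spaced on a circle of 16 mm radius.
- stack_mouth (a point): Mouth centre, level with the rim, of the top cup of the stack, 112 mm above the bench; z up. Two cups like the loose one, nested upright in a wooden foot (104 mm wide) fixed to the bench. Fully home, a further cup has its rim 28 mm above this point and its own centre 11 mm below it, with 2 to 3 mm of play all round; standing on the ridges it is 9 mm higher.
- stack_floor (a point): Centre of the floor inside the top cup of the stack, 50 mm below its rim. On it stand five flat-topped radial ridges, 9 mm high, 9 mm thick, 72 degrees apart, on which the feet of a further cup may land; turned by at most 72 degrees, the feet drop between them. How the ridges are turned is not reported: it is unrelated to this point's own yaw, and must be felt or seen.
- tube_crimson_centre (a point): Crimson paint tube, 46 x 153 x 35 mm, lying loose on the bench; its centre. A bystander.
- tube_green_centre (a point): Green paint tube, 39 x 133 x 30 mm, lying loose on the bench; its centre. A bystander.
- dipper_centre (a point): Twin steel dipper (two small open pots side by side), 39 x 81 x 22 mm, loose on the bench; its centre. A bystander.
Not all that is in view belongs to the job. What is shaped like the part that bears cup_centre but blue or red is not meant.

How it is judged:
On the way:
1. the cup stands upright on the bench, let go (angle between cup_centre's own z axis and vertical below 0.12 rad and height (world z) of cup_centre between 0.035 and 0.044 m and contact force between cup and the fingers below 0.1 N), for 0.2 s.
At the end, for the whole second after the job is handed in: The cup is nested upright (within 0.08 rad) and at rest in the top cup of the stack, centred within 6 mm, and fully home: its centre is 8 to 14.5 mm below the stack's mouth point (feet between the ridges, home being 11 mm; on top of the ridges it would be about 2 mm) (horizontal distance between cup_centre and stack_mouth below 0.006 m and z of cup_centre in the frame of stack_mouth between -0.0145 and -0.008 m and angle between cup_centre's own z axis and vertical below 0.08 rad and linear speed of cup below 0.02 m/s); the robot touches nothing.
It fails at once if a paint tube or the dipper is shifted by more than 25 mm (distance of any of tube_crimson_centre, tube_green_centre, dipper_centre from where it was at the start of the episode above 0.025 m).
It also fails if it takes over 58 s, if anything falls off the work surface, if the arm or the gripper's body presses on something with over 40 N, if the wrist force passes 120 N, or if a joint passes its speed limit or range.

## Working session

There is one attempt and no reset: what is moved stays moved. The work goes in short steps, Python scripts to look and compute and a tool call to move; the robot and the scene stay as the last step left them, time stands still between calls to the robot, and variables do not carry over. Pictures are saved under pics/ and viewed, about 8 in all and at most 12, crops included, and the job is handed in when it is done.

Besides the shell and the picture viewer there is one more tool, called after "Call:" by a JSON object that holds its "fn" and its "kwargs", one argument or row to a line. servo_tool: Moves the arm, as the interface text tells. Its arguments: {"type":"object","properties":{"targets":{"type":"array","items":{"type":"object","properties":{"xyz":{"type":"array","items":{"type":"number"}},"twist":{"type":"array","items":{"type":"number"}},"jaw":{"type":"number"}}}},"squeeze":{"type":"number"}},"required":["targets"]}

```bash
mkdir -p pics; ls
cat > h.py <<'E'
import numpy as np, cv2
from scipy.spatial.transform import Rotation as R
from workcell import env
def rot(q): return R.from_quat([q[1],q[2],q[3],q[0]]).as_matrix()
def cloud(c):
    K=np.array([[c['fx'],0,c['cx']],[0,c['fy'],c['cy']],[0,0,1.]])
    h,w=c['depth'].shape
    u,v=np.meshgrid(np.arange(w),np.arange(h))
    p=cv2.undistortPoints(np.stack([u,v],-1).reshape(-1,1,2).astype(np.float64),K,np.array([c['k1'],0,0,0.])).reshape(h,w,2)
    d=c['depth'].astype(float)
    P=np.dstack([p[...,0]*d,p[...,1]*d,d])
    A=np.array(c['attitude']); A=rot(A) if A.size==4 else A
    W=P@A.T+np.array(c['eye']); W[d==0]=np.nan
    return W
def save(n,im,s=1):
    cv2.imwrite('pics/'+n,cv2.resize(im[...,::-1],None,fx=s,fy=s,interpolation=cv2.INTER_CUBIC))
E
python3 - <<'E'
from h import *
print(env.get_state())
a=env.read_camera('top');b=env.read_camera('side')
for n,c in(('top',a),('side',b)):
    print(n,c['eye'],c['attitude'],c['fx'],c['k1']); np.savez(n+'0.npz',W=cloud(c),c=c['color'],d=c['depth'])
save('top0.png',a['color'],1.5); save('side0.png',b['color'],1.5)
E
```

```text
pics
{'clock': 0.0, 'joint_pos': array([-1.26060334e+00,  3.14013822e-01,  4.49713753e-02,  1.30363086e+00,
        6.43014413e-06,  1.43117954e+00]), 'qvel': array([ 0.0020485 ,  0.00158486,  0.00028721,  0.00040722,  0.00118655,
       -0.00061991]), 'tau': array([-1.24599523e-03, -4.80614913e+01,  2.98538929e+01,  1.90518686e-02,
       -4.01173875e-04,  6.62350431e-06]), 'tcp_pos': array([ 0.2498158 , -0.51726491,  0.20829819]), 'orientation': array([-6.07128856e-04,  8.46992612e-01, -5.31603832e-01, -7.15657779e-04]), 'wrist_force': array([-0.03871524,  0.20202332,  0.2228126 ]), 'ft_torque': array([-0.01949271, -0.01183225,  0.01227125]), 'finger_gap': 0.08504257690335228}
top [ 0.47147197 -0.08918085  1.10751433] [ 0.02179927 -0.70504178  0.70859591 -0.01824039] 421.75290517196663 -0.16058101468030223
side [0.26244859 0.65576666 0.53101011] [ 0.09605021 -0.14945661  0.84084026 -0.51129711] 362.33994541221347 -0.043107710378805474
```

View pics/top0.png

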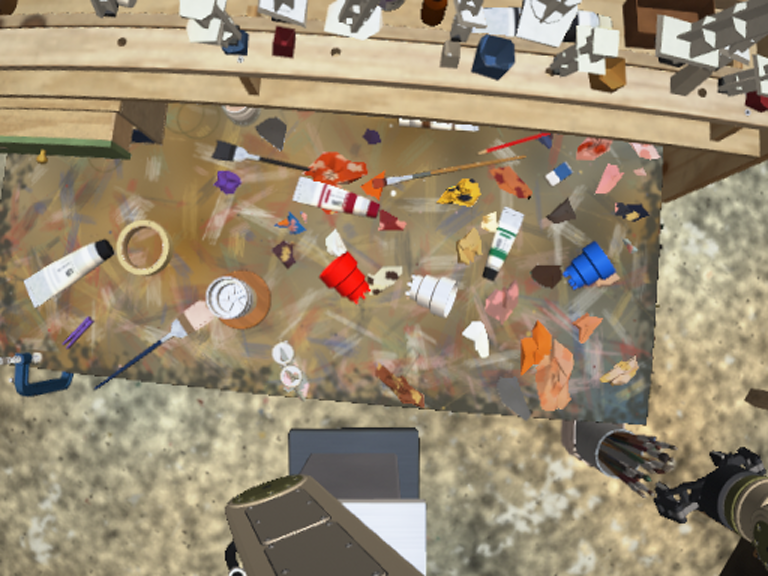

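View pics/side0.png

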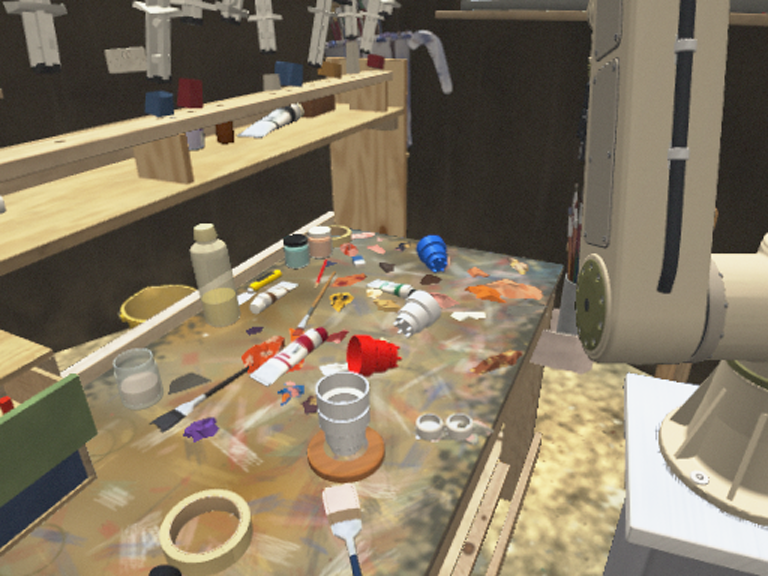

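The three cups in the top picture are red (348,278), plain metal (433,294) and blue (588,265). Only the plain metal one fits the description. The stack is at (232,298), the crimson tube at (338,197), the green tube at (503,243) and the dipper at (287,365). I'll confirm with a crop and measure.

Run:
```python
from h import *
t=np.load('top0.npz'); s=np.load('side0.npz')
c=t['c']
a=cv2.resize(c[170:225,255:325],(700,550),interpolation=cv2.INTER_CUBIC)[:,:400+300]
b=cv2.resize(c[170:225,125:195],(700,550),interpolation=cv2.INTER_CUBIC)
save('crop1.png',cv2.resize(np.hstack([a,b]),(800,314)))
W=np.vstack([t['W'].reshape(-1,3),s['W'].reshape(-1,3)])
src=np.r_[np.zeros(t['d'].size),np.ones(s['d'].size)]
# cup
p0=t['W'][196,289]; print('cup px',p0,'stack px',t['W'][198,154])
for n,uv in (('crimson',(225,131)),('green',(335,162)),('dip',(191,243)),('red',(232,185))): print(n,t['W'][uv[1],uv[0]].round(3))
m=(np.hypot(W[:,0]-p0[0],W[:,1]-p0[1])<0.062)&(W[:,2]>0.008)&(W[:,2]<.1)
for k in (0,1):
    Q=W[m&(src==k)]; print(k,len(Q),Q.mean(0).round(4),Q.min(0).round(4),Q.max(0).round(4))
Q=W[m]
# fit axis: known profile; params x,y,z of centre, yaw; elev 14.5deg
from scipy.optimize import least_squares
def prof(h): return np.interp(h,[0,10,10.5,22,26,49,53,78],[19,19,21.5,21.5,27,27,33.5,33.5])/1000
def res(p,Q):
    e=p[4];ax=np.array([np.cos(e)*np.cos(p[3]),np.cos(e)*np.sin(p[3]),np.sin(e)])
    d=Q-p[:3]; h=d@ax; r=np.linalg.norm(d-np.outer(h,ax),axis=1)
    hh=h*1000+39
    return np.r_[(r-prof(hh)),np.maximum(0,hh-78)/1000,np.maximum(0,-hh)/1000, np.full(len(Q),(e-.253)*.01)]
best=None
for y0 in np.arange(0,6.28,.5):
    f=least_squares(res,[p0[0],p0[1],.033,y0,.253],args=(Q,),loss='soft_l1',f_scale=.002)
    if best is None or f.cost<best.cost: best=f
print('cupfit',best.x.round(4),best.cost, np.median(abs(best.fun[:len(Q)])))
# stack rim
p=t['W'][198,154]
for k in (0,1):
    m=(np.hypot(W[:,0]-p[0],W[:,1]-p[1])<0.08)&(W[:,2]>.10)&(W[:,2]<.13)&(src==k)
    Q=W[m]; 
    f=least_squares(lambda q:np.hypot(Q[:,0]-q[0],Q[:,1]-q[1])-.0325,[p[0],p[1]],loss='soft_l1',f_scale=.002)
    print('stack',k,len(Q),f.x.round(4),np.percentile(Q[:,2],[5,50,95]).round(4),np.median(abs(f.fun)))
```

```text
cup px [ 0.51314943 -0.16908039  0.06316703] stack px [0.50968267 0.16793877 0.06395752]
crimson [ 0.685 -0.007  0.023]
green [ 0.603 -0.294  0.019]
dip [0.393 0.084 0.003]
red [ 0.542 -0.027  0.055]
0 637 [ 0.5148 -0.1684  0.0477] [ 0.4735 -0.2119  0.0081] [ 0.5458 -0.1231  0.071 ]
1 600 [ 0.5084 -0.157   0.0415] [ 0.4738 -0.1956  0.008 ] [ 0.5458 -0.1228  0.0688]
cupfit [ 0.5179 -0.1646  0.0271  4.3535  0.2709] 0.001893027449855318 0.0010733130315942578
stack 0 138 [0.5081 0.1638] [0.1017 0.1104 0.114 ] 0.001038453439398325
stack 1 377 [0.507  0.1669] [0.1007 0.1064 0.111 ] 0.0006677576580287614
```

View pics/crop1.png

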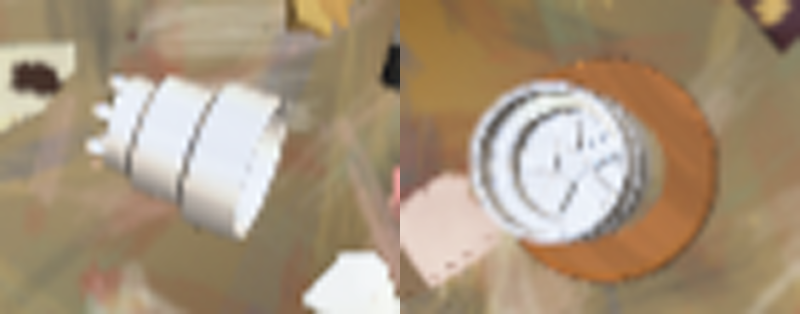

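The crop confirms the plain metal cup with its feet at left and mouth at right. The ridges in the stack are faintly visible. Plan: tilt the tool 38° toward the mouth side, grip the rim band, turn 75° about the jaw axis, then place.

```bash
cat >> h.py <<'E'
def frame(zdir,xdir):
    z=np.array(zdir,float);z/=np.linalg.norm(z);x=np.array(xdir,float);x-=z*(x@z);x/=np.linalg.norm(x)
    return np.stack([x,np.cross(z,x),z],1)
def rel(pos,Rt,p=None,Rc=None):
    s=env.get_state()
    if p is None: p,Rc=s['tcp_pos'],rot(s['orientation'])
    out=[]
    for sg in(1,-1):
        Rg=Rt@np.diag([sg,sg,1.]); tw=R.from_matrix(Rc.T@Rg).as_rotvec(); out.append((np.linalg.norm(tw),tw))
    tw=min(out,key=lambda o:o[0])[1]; tws=[o[1].round(4) for o in out]
    return (Rc.T@(np.array(pos)-p)).round(4),tws,np.degrees(np.linalg.norm(tw)).round(1)
YAW=4.3535; M=np.array([np.cos(YAW),np.sin(YAW),0]); UP=np.array([0,0,1.])
E
python3 - <<'E'
from h import *
t=np.load('top0.npz');W=t['W'].reshape(-1,3)
m=(W[:,2]>.01)&(W[:,2]<.04)&(abs(W[:,0]-.61)<.1)&(abs(W[:,1]+.29)<.07)
print('green ext',W[m].min(0),W[m].max(0))
s=env.get_state();Rc=rot(s['orientation']);print('tool\n',Rc.round(3),'M',M)
e=np.radians(14.5);ax=M*np.cos(e)+UP*np.sin(e)
C=np.array([.518,-.1645,.0285]);rim=C+.0265*ax
a=np.radians(38); zd=-UP*np.cos(a)-M*np.sin(a)
Rt=frame(zd,np.cross(M,UP)); print('rim',rim,'jaw',Rt[:,0])
tcp=rim+.027*zd
for n,p in(('grasp',tcp),('above',tcp-.13*zd)): print(n,p.round(4),rel(p,Rt))
# waypoint: up
print('up',rel([.30,-.45,.32],Rc))
E
```

```text
green ext [ 0.51184841 -0.32264809  0.01004768] [ 0.70489069 -0.22020809  0.03224446]
tool
 [[ 0.435 -0.901 -0.001]
 [-0.901 -0.435  0.002]
 [-0.002 -0.    -1.   ]] M [-0.35123422 -0.93628763  0.        ]
rim [ 0.50898877 -0.18852131  0.03513507] jaw [-9.36287630e-01  3.51234216e-01  7.23883113e-18]
grasp [ 0.5148 -0.173   0.0139] (array([-0.1946, -0.3883,  0.1949]), [array([-0.3116, -0.7812,  2.2718]), array([ 0.6295, -0.2511, -0.7338])], np.float64(57.2))
above [ 0.4867 -0.2479  0.1163] (array([-0.1395, -0.3304,  0.0924]), [array([-0.3116, -0.7812,  2.2718]), array([ 0.6295, -0.2511, -0.7338])], np.float64(57.2))
up (array([-0.039 , -0.0745, -0.1115]), [array([0., 0., 0.]), array([0.    , 0.    , 3.1416])], np.float64(0.0))
```

Call:
{"fn": "servo_tool", "kwargs": {
  "targets": [
    {"xyz":[0,0,-0.04],"twist":[0,0,0],"jaw":1},
    {"xyz":[0,0,-0.08],"twist":[0,0,0],"jaw":1},
    {"xyz":[-0.02,-0.03,-0.11],"twist":[0,0,0],"jaw":1},
    {"xyz":[-0.039,-0.0745,-0.11],"twist":[0.08,-0.03,-0.09],"jaw":1},
    {"xyz":[-0.05,-0.11,-0.11],"twist":[0.16,-0.06,-0.18],"jaw":1},
    {"xyz":[-0.065,-0.15,-0.1],"twist":[0.24,-0.09,-0.27],"jaw":1},
    {"xyz":[-0.08,-0.185,-0.09],"twist":[0.31,-0.12,-0.36],"jaw":1},
    {"xyz":[-0.1,-0.22,-0.07],"twist":[0.39,-0.16,-0.46],"jaw":1},
    {"xyz":[-0.115,-0.255,-0.05],"twist":[0.47,-0.19,-0.55],"jaw":1},
    {"xyz":[-0.13,-0.29,-0.02],"twist":[0.55,-0.22,-0.64],"jaw":1},
    {"xyz":[-0.1395,-0.32,0.01],"twist":[0.63,-0.251,-0.734],"jaw":1},
    {"xyz":[-0.1395,-0.3304,0.04],"twist":[0.6295,-0.2511,-0.7338],"jaw":1}
  ]
}}

```text
clock: 1.1
tcp_pos: [0.4848, -0.2498, 0.173]
orientation: [-0.322, 0.93, -0.167, 0.058]
wrist_force: [-0.6, -0.9, -0.1]
finger_gap: 0.0851
```

```bash
cat > t.py <<'E'
from h import *
e=np.radians(14.5);ax=M*np.cos(e)+UP*np.sin(e)
C=np.array([.518,-.1645,.0285]);rim=C+.0265*ax
a=np.radians(38); zd=-UP*np.cos(a)-M*np.sin(a)
Rt=frame(zd,np.cross(M,UP)); tcp=rim+.027*zd
s=env.get_state(); print(s['clock'],s['tcp_pos'],s['joint_pos'].round(3),s['wrist_force'])
print('above',rel(tcp-.11*zd,Rt)); print('grasp',rel(tcp,Rt))
E
python3 t.py
```

```text
1.1 [ 0.48483302 -0.24978446  0.1730049 ] [-0.943  0.525  0.079  1.535  0.541  0.868] [-0.60337831 -0.90407269 -0.10823613]
above (array([0.0011, 0.0332, 0.0661]), [array([-2.4000e-03, -5.3000e-03, -3.1389e+00]), array([-0.0034,  0.0015,  0.0027])], np.float64(0.3))
grasp (array([0.0013, 0.0336, 0.1761]), [array([-2.4000e-03, -5.3000e-03, -3.1389e+00]), array([-0.0034,  0.0015,  0.0027])], np.float64(0.3))
```

Call:
{"fn": "servo_tool", "kwargs": {
  "targets": [
    {"xyz":[0.001,0.0335,0.02],"twist":[0,0,0],"jaw":1},
    {"xyz":[0.001,0.0335,0.05],"twist":[0,0,0],"jaw":1},
    {"xyz":[0.001,0.0335,0.08],"twist":[0,0,0],"jaw":1},
    {"xyz":[0.001,0.0335,0.105],"twist":[0,0,0],"jaw":1},
    {"xyz":[0.001,0.0335,0.125],"twist":[0,0,0],"jaw":1},
    {"xyz":[0.001,0.0335,0.14],"twist":[0,0,0],"jaw":1},
    {"xyz":[0.001,0.0335,0.15],"twist":[0,0,0],"jaw":1},
    {"xyz":[0.001,0.0335,0.16],"twist":[0,0,0],"jaw":1},
    {"xyz":[0.001,0.0335,0.168],"twist":[0,0,0],"jaw":1},
    {"xyz":[0.001,0.0335,0.176],"twist":[0,0,0],"jaw":1}
  ]
}}

```text
clock: 1.93
tcp_pos: [0.5141, -0.1745, 0.0156]
orientation: [-0.32, 0.931, -0.169, 0.059]
wrist_force: [-0.1, -0.1, -0.1]
finger_gap: 0.0855
```

```bash
python3 - <<'E'
from h import *
a=env.read_camera('top');b=env.read_camera('side');x=a['color'][140:240,240:340];y=b['color'][160:260,230:330]
save('g1.png',np.hstack([x,y]),4)
E
python3 t.py
```

```text
2.0333 [ 0.51352476 -0.17372522  0.01528634] [-0.821  0.595 -0.221  1.089  0.583  1.007] [-0.86531785  0.12695818 -0.17655067]
above (array([ 0.0009,  0.    , -0.1082]), [array([-8.0000e-04,  1.4000e-03, -3.1413e+00]), array([0.0009, 0.0005, 0.0003])], np.float64(0.1))
grasp (array([ 0.001 , -0.    ,  0.0018]), [array([-8.0000e-04,  1.4000e-03, -3.1413e+00]), array([0.0009, 0.0005, 0.0003])], np.float64(0.1))
```

View pics/g1.png

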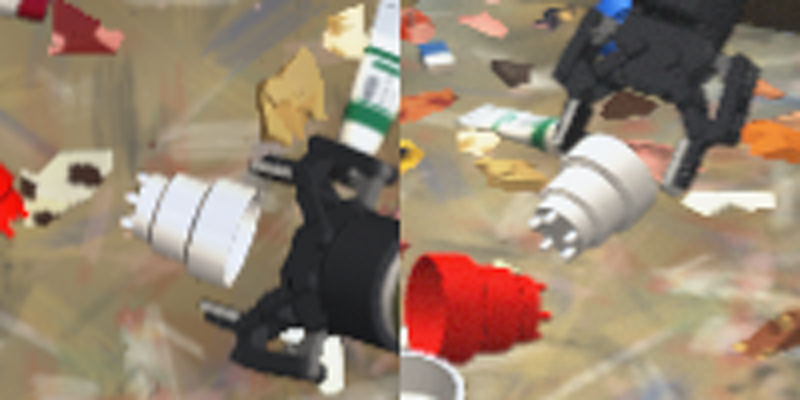

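The open fingers straddle the metal cup's rim band (left panel tips at about (280,165) and (215,305), band at (225,235)). Closing now.

Call:
{"fn": "servo_tool", "kwargs": {
  "targets": [
    {"xyz":[0.0,0,0.002],"twist":[0,0,0],"jaw":0.6},
    {"xyz":[0.0,0,0.002],"twist":[0,0,0],"jaw":0.6},
    {"xyz":[0.0,0,0.002],"twist":[0,0,0],"jaw":0.6},
    {"xyz":[0.0,0,0.002],"twist":[0,0,0],"jaw":0.6},
    {"xyz":[0.0,0,0.002],"twist":[0,0,0],"jaw":0.6},
    {"xyz":[0.0,0,0.002],"twist":[0,0,0],"jaw":0.6}
  ],
  "squeeze": 50
}}

```text
clock: 2.53
tcp_pos: [0.5146, -0.1739, 0.0148]
orientation: [-0.319, 0.931, -0.169, 0.059]
wrist_force: [-0.6, -0.7, 1.5]
finger_gap: 0.0652
```

```bash
cat > t2.py <<'E'
from h import *
s=env.get_state(); Rc=rot(s['orientation']); p=s['tcp_pos']
print(s['clock'],p,s['joint_pos'].round(3),s['wrist_force'],s['finger_gap'])
# rotate by th about jaw axis at grasp pt, lifting & shifting
k=np.cross(M,UP)   # rotation taking M->UP
off=np.array([0,0,-.027])
g0=p+Rc@off
for th,dz in((0,.05),(20,.065),(40,.07),(60,.07),(75.5,.07)):
    R2=R.from_rotvec(k*np.radians(th)).as_matrix()@Rc
    g=g0+np.array([0,0,dz]); print(th,rel(g-R2@off,R2,p,Rc)[0],R.from_matrix(Rc.T@R2).as_rotvec().round(3))
E
python3 t2.py
```

```text
2.5333 [ 0.5146196  -0.173891    0.01480683] [-0.82   0.595 -0.222  1.085  0.584  1.009] [-0.57032841 -0.67906853  1.51230977] 0.06524586380940432
0 [ 0.0001 -0.0307 -0.0395] [0. 0. 0.]
20 [ 0.0001 -0.0307 -0.0529] [-0.349 -0.    -0.001]
40 [ 0.0001 -0.0257 -0.0615] [-0.698 -0.001 -0.001]
60 [ 0.0001 -0.0196 -0.0687] [-1.047e+00 -1.000e-03 -2.000e-03]
75.5 [ 0.0002 -0.0169 -0.0755] [-1.318e+00 -1.000e-03 -2.000e-03]
```

Call:
{"fn": "servo_tool", "kwargs": {
  "targets": [
    {"xyz":[0,-0.005,-0.007],"twist":[0,0,0],"jaw":0.6},
    {"xyz":[0,-0.01,-0.013],"twist":[0,0,0],"jaw":0.6},
    {"xyz":[0,-0.018,-0.023],"twist":[0,0,0],"jaw":0.6},
    {"xyz":[0,-0.025,-0.032],"twist":[0,0,0],"jaw":0.6},
    {"xyz":[0,-0.0307,-0.0395],"twist":[0,0,0],"jaw":0.6},
    {"xyz":[0,-0.0307,-0.0395],"twist":[0,0,0],"jaw":0.6}
  ],
  "squeeze": 80
}}

```text
clock: 3.03
tcp_pos: [0.5152, -0.1744, 0.0668]
orientation: [-0.319, 0.931, -0.168, 0.06]
wrist_force: [0.5, -0.9, -0.7]
finger_gap: 0.0637
```

Run:
```python
from h import *
s=env.get_state();print(s['clock'],s['tcp_pos'],s['wrist_force'],s['finger_gap'])
a=env.read_camera('top');b=env.read_camera('side');x=a['color'][140:240,240:340];y=b['color'][140:240,230:330]
save('g2.png',np.hstack([x,y]),4)
```

```text
3.0333 [ 0.51521114 -0.17438454  0.06675158] [ 0.5073724  -0.86308586 -0.68117111] 0.06371682582690057
```

View pics/g2.png

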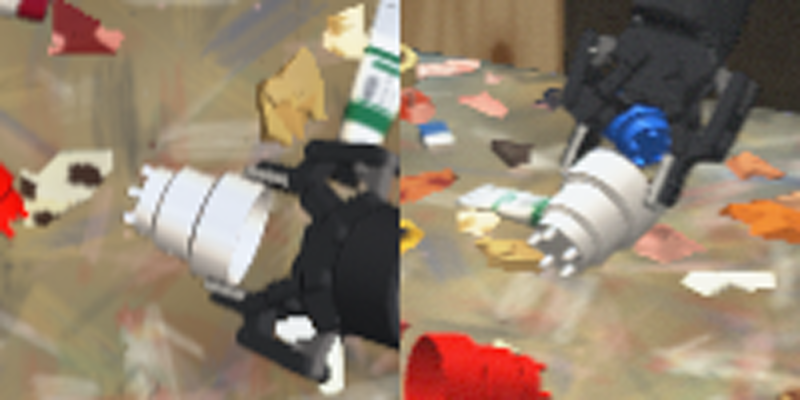

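The cup is lifted (side panel feet at (560,255)), but the pads bite near the mouth and the gap is creeping from 65 to 64 mm. I'll measure the cup's pose in the tool frame.

```bash
cat >> h.py <<'E'
from scipy.optimize import least_squares
def prof(h): return np.interp(h,[0,10,10.5,22,26,49,53,78],[19,19,21.5,21.5,27,27,33.5,33.5])/1000
def fitcup(p0,yaw,el,rad=.06,zmin=.008,fix=None):
    Q=[]
    for n in('top','side'):
        c=env.read_camera(n);W=cloud(c).reshape(-1,3);I=c['color'].reshape(-1,3).astype(int)
        hsv=cv2.cvtColor(c['color'],cv2.COLOR_RGB2HSV).reshape(-1,3)
        m=(np.linalg.norm(W-p0,axis=1)<rad)&(W[:,2]>zmin)&(hsv[:,1]<50)&(hsv[:,2]>120)
        Q.append(W[m])
    print('n',[len(q) for q in Q]); Q=np.vstack(Q)
    def res(p):
        e=p[4];ax=np.array([np.cos(e)*np.cos(p[3]),np.cos(e)*np.sin(p[3]),np.sin(e)])
        d=Q-p[:3]; h=d@ax; r=np.linalg.norm(d-np.outer(h,ax),axis=1);hh=h*1000+39
        q=r-prof(hh); q=np.where((q<-.004)&(hh>25),np.minimum(abs(q),abs(r-prof(hh)+.0025)),q)
        return np.r_[q,np.maximum(0,hh-78)/1000,np.maximum(0,-hh)/1000]
    f=least_squares(res,[*p0,yaw,el],loss='soft_l1',f_scale=.002)
    e,y=f.x[4],f.x[3]
    return f.x[:3],np.array([np.cos(e)*np.cos(y),np.cos(e)*np.sin(y),np.sin(e)]),f.x,np.median(abs(f.fun[:len(Q)]))
E
python3 - <<'E'
from h import *
s=env.get_state();Rc=rot(s['orientation']);p=s['tcp_pos']
C,ax,x,r=fitcup(np.array([.518,-.164,.078]),YAW,.25)
print(C.round(4),x.round(3),r); print('C tool',(Rc.T@(C-p)).round(4),'rim tool',(Rc.T@(C+.0265*ax-p)).round(4),'ax tool',(Rc.T@ax).round(3), s['finger_gap'])
# gripper points: dark/gray near jaws in tool frame
for n in('top','side'):
    c=env.read_camera(n);W=cloud(c).reshape(-1,3);T=(W-p)@Rc
    hsv=cv2.cvtColor(c['color'],cv2.COLOR_RGB2HSV).reshape(-1,3)
    for sg in(1,-1):
        m=(sg*T[:,0]>.03)&(sg*T[:,0]<.06)&(abs(T[:,1])<.02)&(T[:,2]>-.06)&(T[:,2]<.03)
        print(n,sg,m.sum(),'max tool z',np.percentile(T[m,2],[50,90,98,100]).round(3) if m.sum() else '')
E
```

```text
n [736, 657]
[ 0.5173 -0.1637  0.0755] [ 0.517 -0.164  0.076  4.326  0.307] 0.001205874819542544
C tool [-0.0009 -0.0148 -0.002 ] rim tool [-0.0016  0.0002 -0.0238] ax tool [-0.026  0.567 -0.823] 0.06371020595804032
top 1 50 max tool z [-0.046 -0.034 -0.029 -0.019]
top -1 70 max tool z [-0.04  -0.025 -0.019 -0.017]
side 1 44 max tool z [-0.047 -0.033 -0.025 -0.018]
side -1 161 max tool z [-0.034 -0.012 -0.006 -0.002]
```

The rim centre is at tool (−1.6, 0.2, −23.8) mm, so the pads do sit on the diameter and the gap change is only finger compliance. Turning upright about the grasp point.

Call:
{"fn": "servo_tool", "kwargs": {
  "targets": [
    {"xyz":[0,0.0032,0],"twist":[-0.12,0,0],"jaw":0.6},
    {"xyz":[0,0.0064,-0.001],"twist":[-0.24,0,0],"jaw":0.6},
    {"xyz":[0,0.0095,-0.002],"twist":[-0.36,0,0],"jaw":0.6},
    {"xyz":[0,0.0125,-0.003],"twist":[-0.48,0,0],"jaw":0.6},
    {"xyz":[0,0.0152,-0.0047],"twist":[-0.6,0,0],"jaw":0.6},
    {"xyz":[0,0.0178,-0.0067],"twist":[-0.72,0,0],"jaw":0.6},
    {"xyz":[0,0.0201,-0.009],"twist":[-0.84,0,0],"jaw":0.6},
    {"xyz":[0,0.0221,-0.0115],"twist":[-0.96,0,0],"jaw":0.6},
    {"xyz":[0,0.0238,-0.0143],"twist":[-1.08,0,0],"jaw":0.6},
    {"xyz":[0,0.0252,-0.0172],"twist":[-1.2,0,0],"jaw":0.6},
    {"xyz":[0,0.0261,-0.0202],"twist":[-1.31,0,0],"jaw":0.6},
    {"xyz":[0,0.0261,-0.0202],"twist":[-1.31,0,0],"jaw":0.6}
  ],
  "squeeze": 70
}}

```text
clock: 4.33
tcp_pos: [0.5017, -0.2011, 0.061]
orientation: [0.314, 0.933, -0.166, -0.059]
wrist_force: [0.2, 0.6, -2.0]
finger_gap: 0.0636
```

Run:
```python
from h import *
s=env.get_state();Rc=rot(s['orientation']);p=s['tcp_pos'];print(s['clock'],p,s['joint_pos'].round(3),s['wrist_force'],s['finger_gap'])
print('tool z',Rc[:,2].round(3))
g=p-.025*Rc[:,2]
C,ax,x,r=fitcup(g-.0265*UP,0,1.5,rad=.055)
print('C',C.round(4),'ax',ax.round(3),r,'feet z',C[2]-.039*ax[2])
print('down 1mm in tool',(Rc.T@[0,0,-.001]).round(5))
a=env.read_camera('top');b=env.read_camera('side');x=a['color'][140:240,240:340];y=b['color'][140:240,230:330]
save('g3.png',np.hstack([x,y]),4)
```

```text
4.3333 [ 0.50169715 -0.20107876  0.06100483] [-0.173  0.491 -0.245  0.977 -0.637  1.797] [ 0.23123939  0.64018952 -2.01699033] 0.0636271827831606
tool z [-0.215 -0.567 -0.796]
n [580, 433]
C [ 0.5061 -0.186   0.0599] ax [-0.007  0.022  1.   ] 0.001990626981977838 feet z 0.020881487602846464
down 1mm in tool [ 1.0e-05 -6.1e-04  8.0e-04]
```

View pics/g3.png

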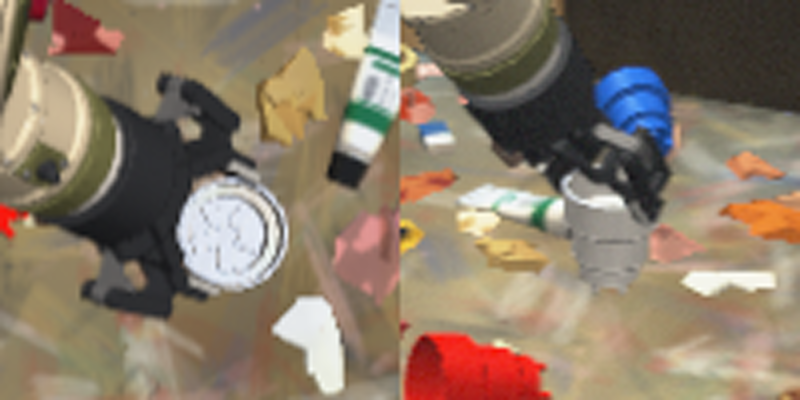

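The cup is upright in the jaws, tilted about 0.02 rad, with its feet about 21 mm up. Lowering.

Call:
{"fn": "servo_tool", "kwargs": {
  "targets": [
    {"xyz":[0,-0.004,0.0053],"twist":[0,0,0],"jaw":0.6},
    {"xyz":[0,-0.008,0.0107],"twist":[0,0,0],"jaw":0.6},
    {"xyz":[0,-0.0104,0.0136],"twist":[0,0,0],"jaw":0.6},
    {"xyz":[0,-0.0116,0.0152],"twist":[0,0,0],"jaw":0.6},
    {"xyz":[0,-0.0122,0.016],"twist":[0,0,0],"jaw":0.6},
    {"xyz":[0,-0.0122,0.016],"twist":[0,0,0],"jaw":0.6}
  ]
}}

```text
clock: 5.03
tcp_pos: [0.5021, -0.2052, 0.0452]
orientation: [0.314, 0.932, -0.169, -0.057]
wrist_force: [-1.8, 1.4, 4.5]
finger_gap: 0.0638
```

Call:
{"fn": "servo_tool", "kwargs": {
  "targets": [
    {"xyz":[0,0,0],"twist":[0,0,0],"jaw":0.85},
    {"xyz":[0,0,0],"twist":[0,0,0],"jaw":1},
    {"xyz":[0,0,0],"twist":[0,0,0],"jaw":1},
    {"xyz":[0,0,0],"twist":[0,0,0],"jaw":1},
    {"xyz":[0,0,0],"twist":[0,0,0],"jaw":1},
    {"xyz":[0,0,0],"twist":[0,0,0],"jaw":1}
  ]
}}

```text
clock: 5.53
tcp_pos: [0.5027, -0.2043, 0.0441]
orientation: [0.313, 0.933, -0.169, -0.056]
wrist_force: [-0.1, 1.5, 0.2]
finger_gap: 0.0855
```

Run:
```python
from h import *
s=env.get_state();Rc=rot(s['orientation']);p=s['tcp_pos'];print(s['clock'],p,s['wrist_force'],s['finger_gap'])
C,ax,x,r=fitcup(np.array([.505,-.19,.039]),0,1.5,rad=.055)
print('C',C.round(4),'ax',ax.round(3),r); print('rim tool',(Rc.T@(C+.0265*ax-p)).round(4))
```

```text
5.5333 [ 0.50272788 -0.20430421  0.04414844] [-0.08003381  1.45675922  0.20658385] 0.0855097645205896
n [563, 423]
C [ 0.508  -0.189   0.0442] ax [ 0.003 -0.004  1.   ] 0.0019207021016208001
rim tool [-0.0003  0.0032 -0.0309]
```

Call:
{"fn": "servo_tool", "kwargs": {
  "targets": [
    {"xyz":[0,0,-0.02],"twist":[0,0,0],"jaw":1},
    {"xyz":[0,0,-0.05],"twist":[0,0,0],"jaw":1},
    {"xyz":[0,0,-0.085],"twist":[0,0,0],"jaw":1},
    {"xyz":[0,0,-0.12],"twist":[0,0,0],"jaw":1},
    {"xyz":[0,0,-0.15],"twist":[0,0,0],"jaw":1},
    {"xyz":[0,0,-0.15],"twist":[0,0,0],"jaw":1}
  ]
}}

```text
clock: 6.13
tcp_pos: [0.538, -0.1172, 0.1686]
orientation: [0.313, 0.933, -0.169, -0.052]
wrist_force: [0.6, -0.3, 0.8]
finger_gap: 0.0855
```

Run:
```python
from h import *
s=env.get_state();print(s['clock'],s['tcp_pos'],s['wrist_force'],s['joint_pos'].round(3))
C,ax,x,r=fitcup(np.array([.507,-.19,.039]),0,1.5,rad=.055)
print('C',C.round(4),'ax',ax.round(3),r)
# rim circle
for n in('top','side'):
    c=env.read_camera(n);W=cloud(c).reshape(-1,3)
    m=(np.hypot(W[:,0]-.507,W[:,1]+.19)<.06)&(W[:,2]>.056)&(W[:,2]<.09);Q=W[m]
    f=least_squares(lambda q:np.hypot(Q[:,0]-q[0],Q[:,1]-q[1])-.0325,[.507,-.19],loss='soft_l1',f_scale=.002)
    print(n,m.sum(),f.x.round(4),np.percentile(Q[:,2],[50,90,98]).round(4))
    if n=='top': save('top3.png',c['color'][150:250,255:355],5)
Rt=frame(-UP,np.cross(M,UP))
Cx=np.array([*f.x,0])
print(rel([.507,-.19,.17],Rt))
```

```text
6.1333 [ 0.5380401  -0.11718524  0.16860906] [ 0.62168753 -0.28525952  0.81618777] [-0.024  0.485  0.032  1.35  -0.608  1.978]
n [560, 576]
C [ 0.5074 -0.1891  0.0417] ax [0.019 0.007 1.   ] 0.0018310832344774746
top 125 [ 0.5077 -0.1889] [0.0751 0.0782 0.0793]
side 313 [ 0.5081 -0.1882] [0.0672 0.0755 0.0769]
(array([-0.0003,  0.0643,  0.0397]), [array([ 6.0000e-04, -1.0010e+00,  2.9778e+00]), array([ 6.486e-01,  4.000e-04, -1.000e-04])], np.float64(37.2))
```

View pics/top3.png

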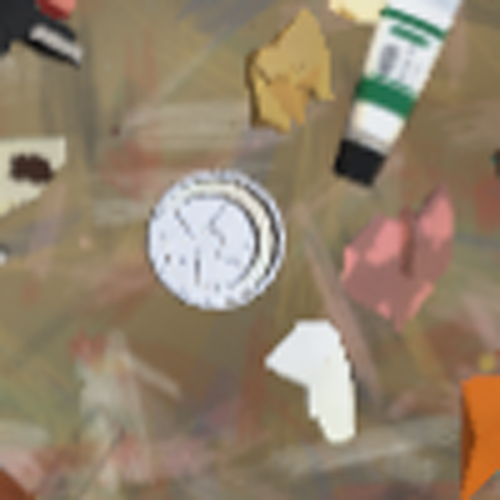

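The cup stands alone and upright (crop (217,240)), centred at (0.508, −0.189) with its rim at 78 mm. Moving above it with the tool vertical.

Call:
{"fn": "servo_tool", "kwargs": {
  "targets": [
    {"xyz":[0,0.01,0.004],"twist":[0.11,0,0],"jaw":1},
    {"xyz":[0,0.022,0.012],"twist":[0.22,0,0],"jaw":1},
    {"xyz":[0,0.034,0.02],"twist":[0.33,0,0],"jaw":1},
    {"xyz":[0,0.046,0.027],"twist":[0.44,0,0],"jaw":1},
    {"xyz":[0,0.056,0.034],"twist":[0.55,0,0],"jaw":1},
    {"xyz":[0,0.0643,0.0397],"twist":[0.6486,0,0],"jaw":1},
    {"xyz":[0,0.0643,0.0397],"twist":[0.6486,0,0],"jaw":1},
    {"xyz":[0,0.0643,0.0397],"twist":[0.6486,0,0],"jaw":1}
  ]
}}

```text
clock: 7.0
tcp_pos: [0.5058, -0.1925, 0.1697]
orientation: [-0.0, 0.983, -0.182, -0.001]
wrist_force: [0.7, 0.5, 0.3]
finger_gap: 0.0854
```

Run:
```python
from h import *
s=env.get_state();print(s['clock'],s['tcp_pos'],s['joint_pos'].round(3))
Rt=frame(-UP,np.cross(M,UP))
print(rel([.508,-.1887,.048],Rt)); print(rot(s['orientation']).round(3))
```

```text
7.0 [ 0.50582752 -0.19250129  0.16972535] [-0.512  0.264 -0.119  1.189 -0.     1.424]
(array([ 0.0008, -0.0043,  0.1217]), [array([1.8000e-03, 0.0000e+00, 3.1353e+00]), array([-0.    ,  0.0011, -0.0063])], np.float64(0.4))
[[ 0.934 -0.357 -0.001]
 [-0.357 -0.934  0.   ]
 [-0.001 -0.    -1.   ]]
```

Call:
{"fn": "servo_tool", "kwargs": {
  "targets": [
    {"xyz":[0.001,-0.004,0.03],"twist":[0,0,0],"jaw":1},
    {"xyz":[0.001,-0.004,0.06],"twist":[0,0,0],"jaw":1},
    {"xyz":[0.001,-0.004,0.085],"twist":[0,0,0],"jaw":1},
    {"xyz":[0.001,-0.004,0.1],"twist":[0,0,0],"jaw":1},
    {"xyz":[0.001,-0.004,0.112],"twist":[0,0,0],"jaw":1},
    {"xyz":[0.001,-0.004,0.122],"twist":[0,0,0],"jaw":1},
    {"xyz":[0.001,-0.004,0.122],"twist":[0,0,0],"jaw":1},
    {"xyz":[0.001,-0.004,0.122],"twist":[0,0,0],"jaw":1}
  ]
}}

```text
clock: 7.67
tcp_pos: [0.5099, -0.1854, 0.0481]
orientation: [-0.0, 0.984, -0.178, -0.001]
wrist_force: [-0.7, -0.1, 0.0]
finger_gap: 0.0853
```

Call:
{"fn": "servo_tool", "kwargs": {
  "targets": [
    {"xyz":[0,0,0],"twist":[0,0,0],"jaw":0.6},
    {"xyz":[0,0,0],"twist":[0,0,0],"jaw":0.6},
    {"xyz":[0,0,0],"twist":[0,0,0],"jaw":0.6},
    {"xyz":[0,0,0],"twist":[0,0,0],"jaw":0.6},
    {"xyz":[0,0,0],"twist":[0,0,0],"jaw":0.6},
    {"xyz":[0,0,0],"twist":[0,0,0],"jaw":0.6}
  ],
  "squeeze": 60
}}

```text
clock: 8.17
tcp_pos: [0.5081, -0.1857, 0.0522]
orientation: [0.0, 0.984, -0.179, -0.001]
wrist_force: [-12.5, 5.9, 25.0]
finger_gap: 0.0517
```

Run:
```python
from h import *
s=env.get_state();print(s['clock'],s['tcp_pos'],s['wrist_force'],s['finger_gap'])
a=env.read_camera('top');b=env.read_camera('side');x=a['color'][150:240,240:330];y=b['color'][150:240,230:320]
save('g4.png',np.hstack([x,y]),4)
Rt=rot(s['orientation'])
print('up .2 over stack',rel([.5075,.1655,.2],Rt))
```

```text
8.1667 [ 0.50814032 -0.18571623  0.05222354] [-12.53620145   5.93815469  25.02196396] 0.05168245119672166
up .2 over stack (array([-0.1243, -0.3285, -0.1478]), [array([-0.    , -0.0001,  0.    ]), array([ 2.0000e-04, -0.0000e+00, -3.1416e+00])], np.float64(0.0))
```

View pics/g4.png

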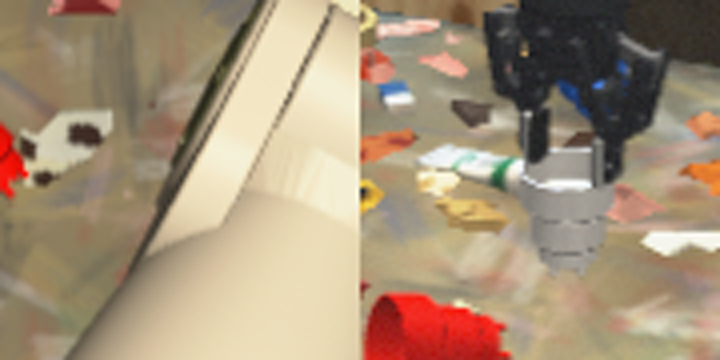

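The pads missed: the fingers closed over the rim top (gap 52 mm, 25 N upward), so the tips sit farther back than I assumed. Opening and measuring the tip height.

Call:
{"fn": "servo_tool", "kwargs": {
  "targets": [
    {"xyz":[0,0,-0.003],"twist":[0,0,0],"jaw":0.8},
    {"xyz":[0,0,-0.006],"twist":[0,0,0],"jaw":1},
    {"xyz":[0,0,-0.006],"twist":[0,0,0],"jaw":1},
    {"xyz":[0,0,-0.006],"twist":[0,0,0],"jaw":1},
    {"xyz":[0,0,-0.006],"twist":[0,0,0],"jaw":1}
  ]
}}

```text
clock: 8.68
tcp_pos: [0.5106, -0.1866, 0.0549]
orientation: [-0.0, 0.984, -0.179, 0.001]
wrist_force: [-0.1, -0.1, 0.5]
finger_gap: 0.0855
```

Run:
```python
from h import *
s=env.get_state();Rc=rot(s['orientation']);p=s['tcp_pos'];print(s['clock'],p,s['wrist_force'],s['finger_gap'],s['joint_pos'].round(3))
c=env.read_camera('side');W=cloud(c);W=W.reshape(-1,3);T=(W-p)@Rc
hsv=cv2.cvtColor(c['color'],cv2.COLOR_RGB2HSV).reshape(-1,3)
for sg in(1,-1):
    for lo,hi in((.036,.044),(.044,.05),(.05,.06)):
        m=(sg*T[:,0]>lo)&(sg*T[:,0]<hi)&(abs(T[:,1])<.016)&(T[:,2]>-.06)&(T[:,2]<.03)
        print(sg,lo,m.sum(),np.sort(T[m,2])[-6:].round(4))
m=(np.hypot(W[:,0]-.508,W[:,1]+.188)<.036)&(W[:,2]>.03)&(W[:,2]<.082)&(hsv[:,2]>120)&(hsv[:,1]<50);Q=W[m]
f=least_squares(lambda q:np.hypot(Q[:,0]-q[0],Q[:,1]-q[1])-prof(Q[:,2]*1000),[.508,-.189],loss='soft_l1',f_scale=.002)
print('cup',m.sum(),f.x.round(4),np.percentile(Q[:,2],[50,98]))
save('g5.png',c['color'][150:240,230:320],6)
```

```text
8.6833 [ 0.51063697 -0.18664201  0.05492094] [-0.14499175 -0.05194655  0.45216697] 0.08548163549070845 [-4.980e-01  3.490e-01 -2.990e-01  9.220e-01  1.000e-03  1.431e+00]
1 0.036 44 [-0.0378 -0.0375 -0.0374 -0.0373 -0.0366 -0.0351]
1 0.044 14 [-0.0484 -0.047  -0.0434 -0.0418 -0.0389 -0.0354]
1 0.05 5 [-0.0593 -0.0555 -0.0534 -0.0496 -0.0464]
-1 0.036 1 [-0.0031]
-1 0.044 16 [-0.0419 -0.0411 -0.039  -0.039  -0.0351 -0.0336]
-1 0.05 42 [-0.0418 -0.0408 -0.0385 -0.0376 -0.0364 -0.0356]
cup 481 [ 0.5081 -0.1887] [0.06029891 0.07648112]
```

View pics/g5.png

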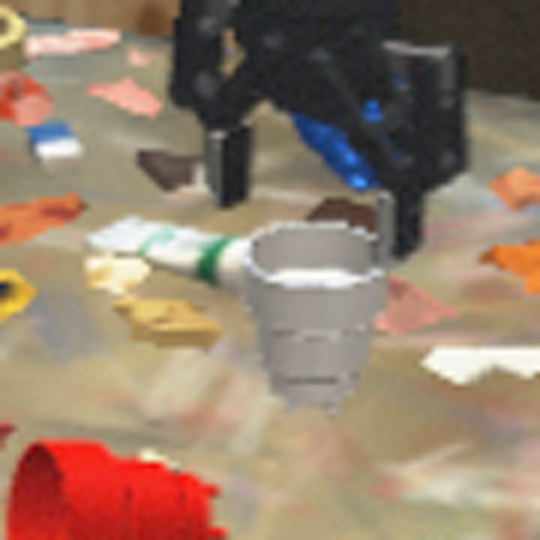

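The open tips are really about 35 mm behind the TCP (cup still upright at (0.5081, −0.1887)). Going 28 mm deeper before closing.

Call:
{"fn": "servo_tool", "kwargs": {
  "targets": [
    {"xyz":[-0.0015,0.003,0.006],"twist":[0,0,0],"jaw":1},
    {"xyz":[-0.0015,0.003,0.012],"twist":[0,0,0],"jaw":1},
    {"xyz":[-0.0015,0.003,0.02],"twist":[0,0,0],"jaw":1},
    {"xyz":[-0.0015,0.003,0.028],"twist":[0,0,0],"jaw":1},
    {"xyz":[-0.0015,0.003,0.028],"twist":[0,0,0],"jaw":1},
    {"xyz":[-0.0015,0.003,0.028],"twist":[0,0,0],"jaw":0.6},
    {"xyz":[-0.0015,0.003,0.028],"twist":[0,0,0],"jaw":0.6},
    {"xyz":[-0.0015,0.003,0.028],"twist":[0,0,0],"jaw":0.6},
    {"xyz":[-0.0015,0.003,0.028],"twist":[0,0,0],"jaw":0.6},
    {"xyz":[-0.0015,0.003,0.028],"twist":[0,0,0],"jaw":0.6},
    {"xyz":[-0.0015,0.003,0.028],"twist":[0,0,0],"jaw":0.6}
  ],
  "squeeze": 60
}}

```text
clock: 9.65
tcp_pos: [0.5085, -0.189, 0.0274]
orientation: [0.0, 0.984, -0.179, 0.001]
wrist_force: [0.1, -0.4, 1.1]
finger_gap: 0.066
```

Solid grip on the band (66 mm, no side force). Lifting and carrying it above the stack.

Call:
{"fn": "servo_tool", "kwargs": {
  "targets": [
    {"xyz":[0,0,-0.02],"twist":[0,0,0],"jaw":0.6},
    {"xyz":[0,0,-0.055],"twist":[0,0,0],"jaw":0.6},
    {"xyz":[0,0,-0.095],"twist":[0,0,0],"jaw":0.6},
    {"xyz":[-0.008,-0.02,-0.13],"twist":[0,0,0],"jaw":0.6},
    {"xyz":[-0.02,-0.052,-0.15],"twist":[0,0,0],"jaw":0.6},
    {"xyz":[-0.034,-0.09,-0.165],"twist":[0,0,0],"jaw":0.6},
    {"xyz":[-0.048,-0.127,-0.18],"twist":[0,0,0],"jaw":0.6},
    {"xyz":[-0.062,-0.164,-0.183],"twist":[0,0,0],"jaw":0.6},
    {"xyz":[-0.076,-0.2,-0.183],"twist":[0,0,0],"jaw":0.6},
    {"xyz":[-0.09,-0.237,-0.183],"twist":[0,0,0],"jaw":0.6},
    {"xyz":[-0.104,-0.274,-0.183],"twist":[0,0,0],"jaw":0.6},
    {"xyz":[-0.116,-0.306,-0.183],"twist":[0,0,0],"jaw":0.6}
  ]
}}

```text
clock: 10.65
tcp_pos: [0.5058, 0.1408, 0.2099]
orientation: [-0.0, 0.984, -0.178, 0.0]
wrist_force: [0.9, -0.9, -0.9]
finger_gap: 0.066
```

Call:
{"fn": "servo_tool", "kwargs": {
  "targets": [
    {"xyz":[-0.006,-0.016,0],"twist":[0,0,0],"jaw":0.6},
    {"xyz":[-0.0094,-0.0248,0],"twist":[0,0,0],"jaw":0.6},
    {"xyz":[-0.0094,-0.0248,0],"twist":[0,0,0],"jaw":0.6},
    {"xyz":[-0.0094,-0.0248,0],"twist":[0,0,0],"jaw":0.6}
  ]
}}

```text
clock: 10.98
tcp_pos: [0.5063, 0.1646, 0.2096]
orientation: [0.0, 0.984, -0.178, 0.0]
wrist_force: [-0.1, -0.6, -1.0]
finger_gap: 0.0661
```

Run:
```python
from h import *
s=env.get_state();Rc=rot(s['orientation']);p=s['tcp_pos'];print(s['clock'],p,s['wrist_force'],s['finger_gap'],s['joint_pos'].round(3));print(Rc.round(3))
def wall(W,hsv,x0,y0,z0,lo,hi,sc):
    h=(W[:,2]-z0)*1000
    m=(np.hypot(W[:,0]-x0,W[:,1]-y0)<.04)&(h>lo)&(h<hi)&(hsv[:,1]<60);Q=W[m];hh=h[m]
    f=least_squares(lambda q:np.hypot(Q[:,0]-q[0],Q[:,1]-q[1])-prof(hh),[x0,y0],loss='soft_l1',f_scale=.0015)
    return m.sum(),f.x.round(4),np.median(abs(f.fun)).round(4)
for n in('side','top'):
    c=env.read_camera(n);W=cloud(c).reshape(-1,3);hsv=cv2.cvtColor(c['color'],cv2.COLOR_RGB2HSV).reshape(-1,3)
    if n=='side': save('g6.png',c['color'][160:330,150:320],3.5)
    print(n,'stack outer',wall(W,hsv,.5075,.1655,.034,53,77,1))
    print(n,'cup tiers',wall(W,hsv,p[0],p[1],p[2]-.027,10,50,1))
```

```text
10.9833 [0.50634959 0.16460739 0.20964645] [-0.1426038  -0.59547812 -0.9880757 ] 0.0661099691069416 [ 1.640e-01  2.300e-01 -6.400e-02  1.276e+00 -1.000e-03  2.093e+00]
[[ 0.936 -0.351  0.   ]
 [-0.351 -0.936 -0.001]
 [ 0.001  0.001 -1.   ]]
side stack outer (np.int64(717), array([0.5069, 0.1668]), np.float64(0.0014))
side cup tiers (np.int64(485), array([0.5062, 0.1642]), np.float64(0.0006))
top stack outer (np.int64(93), array([0.5087, 0.1656]), np.float64(0.0009))
top cup tiers (np.int64(255), array([0.5084, 0.1823]), np.float64(0.005))
```

View pics/g6.png

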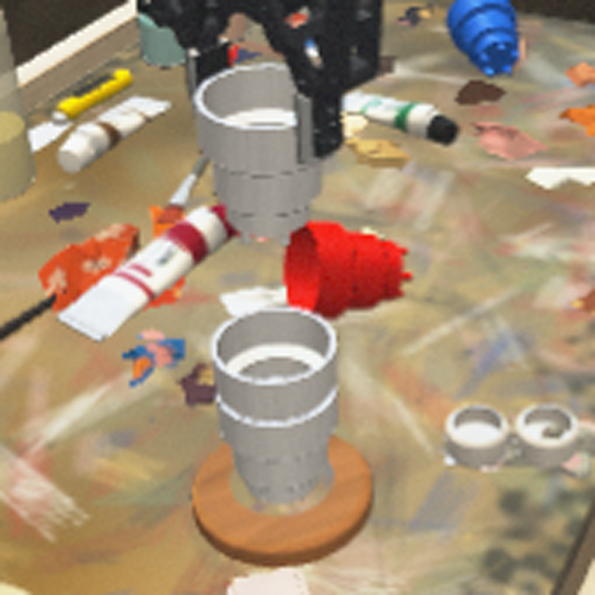

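The cup hangs upright above the stack. By the same camera it is (0.7, 2.5) mm off the stack centre, so I correct that while lowering.

Call:
{"fn": "servo_tool", "kwargs": {
  "targets": [
    {"xyz":[-0.0002,-0.0025,0.02],"twist":[0,0,0],"jaw":0.6},
    {"xyz":[-0.0002,-0.0025,0.045],"twist":[0,0,0],"jaw":0.6},
    {"xyz":[-0.0002,-0.0025,0.065],"twist":[0,0,0],"jaw":0.6},
    {"xyz":[-0.0002,-0.0025,0.077],"twist":[0,0,0],"jaw":0.6},
    {"xyz":[-0.0002,-0.0025,0.084],"twist":[0,0,0],"jaw":0.6},
    {"xyz":[-0.0002,-0.0025,0.09],"twist":[0,0,0],"jaw":0.6},
    {"xyz":[-0.0002,-0.0025,0.095],"twist":[0,0,0],"jaw":0.6},
    {"xyz":[-0.0002,-0.0025,0.1],"twist":[0,0,0],"jaw":0.6},
    {"xyz":[-0.0002,-0.0025,0.105],"twist":[0,0,0],"jaw":0.6},
    {"xyz":[-0.0002,-0.0025,0.105],"twist":[0,0,0],"jaw":0.6},
    {"xyz":[-0.0002,-0.0025,0.105],"twist":[0,0,0],"jaw":0.6}
  ]
}}

```text
clock: 12.0
tcp_pos: [0.5074, 0.1674, 0.105]
orientation: [-0.0, 0.984, -0.178, 0.001]
wrist_force: [-0.2, 0.0, -2.0]
finger_gap: 0.0664
```

Call:
{"fn": "servo_tool", "kwargs": {
  "targets": [
    {"xyz":[0,0,0.002],"twist":[0,0,0],"jaw":0.6},
    {"xyz":[0,0,0.004],"twist":[0,0,0],"jaw":0.6},
    {"xyz":[0,0,0.006],"twist":[0,0,0],"jaw":0.6},
    {"xyz":[0,0,0.008],"twist":[0,0,0],"jaw":0.6},
    {"xyz":[0,0,0.0085],"twist":[0,0,0],"jaw":0.6},
    {"xyz":[0,0,0.0085],"twist":[0,0,0],"jaw":0.6}
  ]
}}

```text
clock: 12.5
tcp_pos: [0.5079, 0.1678, 0.0979]
orientation: [-0.001, 0.984, -0.178, 0.001]
wrist_force: [-2.7, 1.1, 8.8]
finger_gap: 0.0663
```

Contact at TCP z = 98 mm, as expected for feet on the ridges. Turning in steps under light pressure.

Call:
{"fn": "servo_tool", "kwargs": {
  "targets": [
    {"xyz":[0,0,0.001],"twist":[0,0,-0.06],"jaw":0.6},
    {"xyz":[0,0,0.001],"twist":[0,0,-0.12],"jaw":0.6},
    {"xyz":[0,0,0.001],"twist":[0,0,-0.18],"jaw":0.6},
    {"xyz":[0,0,0.001],"twist":[0,0,-0.18],"jaw":0.6}
  ]
}}

```text
clock: 12.83
tcp_pos: [0.5084, 0.1679, 0.0979]
orientation: [-0.001, 0.996, -0.088, 0.002]
wrist_force: [-3.6, -0.3, 13.1]
finger_gap: 0.0662
```

Call:
{"fn": "servo_tool", "kwargs": {
  "targets": [
    {"xyz":[0,0,0],"twist":[0,0,-0.06],"jaw":0.6},
    {"xyz":[0,0,0],"twist":[0,0,-0.12],"jaw":0.6},
    {"xyz":[0,0,0],"twist":[0,0,-0.18],"jaw":0.6},
    {"xyz":[0,0,0],"twist":[0,0,-0.18],"jaw":0.6}
  ]
}}

```text
clock: 13.17
tcp_pos: [0.5082, 0.1675, 0.0979]
orientation: [-0.0, 1.0, 0.002, 0.002]
wrist_force: [-3.5, -2.1, 14.7]
finger_gap: 0.0662
```

Call:
{"fn": "servo_tool", "kwargs": {
  "targets": [
    {"xyz":[0,0,0],"twist":[0,0,-0.06],"jaw":0.6},
    {"xyz":[0,0,0],"twist":[0,0,-0.12],"jaw":0.6},
    {"xyz":[0,0,0],"twist":[0,0,-0.18],"jaw":0.6},
    {"xyz":[0,0,0],"twist":[0,0,-0.18],"jaw":0.6}
  ]
}}

```text
clock: 13.5
tcp_pos: [0.5081, 0.1668, 0.0976]
orientation: [0.001, 0.996, 0.092, 0.002]
wrist_force: [-4.0, -3.0, 13.3]
finger_gap: 0.066
```

Call:
{"fn": "servo_tool", "kwargs": {
  "targets": [
    {"xyz":[0,0,0],"twist":[0,0,-0.06],"jaw":0.6},
    {"xyz":[0,0,0],"twist":[0,0,-0.12],"jaw":0.6},
    {"xyz":[0,0,0],"twist":[0,0,-0.18],"jaw":0.6},
    {"xyz":[0,0,0],"twist":[0,0,-0.18],"jaw":0.6}
  ]
}}

```text
clock: 13.83
tcp_pos: [0.5067, 0.1667, 0.0955]
orientation: [0.001, 0.984, 0.18, -0.0]
wrist_force: [-1.9, -2.9, -3.7]
finger_gap: 0.0663
```

The force fell to −3.7 N and z dropped: the feet are between the ridges. Sinking it home.

Call:
{"fn": "servo_tool", "kwargs": {
  "targets": [
    {"xyz":[0,0,0.0015],"twist":[0,0,-0.04],"jaw":0.6},
    {"xyz":[0,0,0.003],"twist":[0,0,-0.06],"jaw":0.6},
    {"xyz":[0,0,0.0045],"twist":[0,0,-0.06],"jaw":0.6},
    {"xyz":[0,0,0.0055],"twist":[0,0,-0.06],"jaw":0.6},
    {"xyz":[0,0,0.006],"twist":[0,0,-0.06],"jaw":0.6},
    {"xyz":[0,0,0.006],"twist":[0,0,-0.06],"jaw":0.6}
  ]
}}

```text
clock: 14.33
tcp_pos: [0.5069, 0.1668, 0.0893]
orientation: [0.001, 0.978, 0.208, -0.0]
wrist_force: [-2.8, -4.3, 1.5]
finger_gap: 0.0662
```

Call:
{"fn": "servo_tool", "kwargs": {
  "targets": [
    {"xyz":[0,0,0.001],"twist":[0,0,0],"jaw":0.6},
    {"xyz":[0,0,0.001],"twist":[0,0,0],"jaw":0.6}
  ]
}}

```text
clock: 14.5
tcp_pos: [0.5071, 0.1667, 0.0891]
orientation: [0.001, 0.978, 0.208, 0.0]
wrist_force: [-4.7, -4.4, 6.8]
finger_gap: 0.0661
```

Call:
{"fn": "servo_tool", "kwargs": {
  "targets": [
    {"xyz":[0,0,0],"twist":[0,0,0],"jaw":0.85},
    {"xyz":[0,0,0],"twist":[0,0,0],"jaw":1},
    {"xyz":[0,0,0],"twist":[0,0,0],"jaw":1},
    {"xyz":[0,0,0],"twist":[0,0,0],"jaw":1},
    {"xyz":[0,0,-0.02],"twist":[0,0,0],"jaw":1},
    {"xyz":[0,0,-0.05],"twist":[0,0,0],"jaw":1},
    {"xyz":[0,0,-0.09],"twist":[0,0,0],"jaw":1},
    {"xyz":[0,0,-0.13],"twist":[0,0,0],"jaw":1},
    {"xyz":[0,0,-0.15],"twist":[0,0,0],"jaw":1},
    {"xyz":[0,0,-0.15],"twist":[0,0,0],"jaw":1}
  ]
}}

```text
clock: 15.33
tcp_pos: [0.5104, 0.1683, 0.2443]
orientation: [0.0, 0.978, 0.209, 0.006]
wrist_force: [-0.2, 0.9, -0.1]
finger_gap: 0.0856
```

Run:
```python
from h import *
s=env.get_state();print(s['clock'],s['tcp_pos'],s['wrist_force'],s['finger_gap'])
for n in('side','top'):
    c=env.read_camera(n);W=cloud(c).reshape(-1,3)
    m=(np.hypot(W[:,0]-.507,W[:,1]-.1665)<.045)&(W[:,2]>.118)&(W[:,2]<.16);Q=W[m]
    f=least_squares(lambda q:np.hypot(Q[:,0]-q[0],Q[:,1]-q[1])-.0335,[.507,.1665],loss='soft_l1',f_scale=.0015)
    print(n,m.sum(),f.x.round(4),np.percentile(Q[:,2],[50,90,98]).round(4) if m.sum() else '')
    if n=='side': 
        r=Q[Q[:,2]>np.percentile(Q[:,2],98)-.006]; print('rim z by y',[(round(float(r[k,1].mean()),3),round(float(np.percentile(r[k,2],90)),4)) for k in (r[:,1]<.155,(r[:,1]>=.155)&(r[:,1]<.18),r[:,1]>=.18) if k.sum()])
        save('g7.png',c['color'][160:330,150:320],3.5)
```

```text
15.3333 [0.51035031 0.1682649  0.24426926] [-0.23694994  0.90532712 -0.13902153] 0.08560444203220331
side 689 [0.5088 0.1677] [0.1296 0.1378 0.1389]
rim z by y [(0.141, 0.1388), (0.167, 0.1388), (0.194, 0.1384)]
top 201 [0.5098 0.1643] [0.1357 0.1397 0.1415]
```

View pics/g7.png

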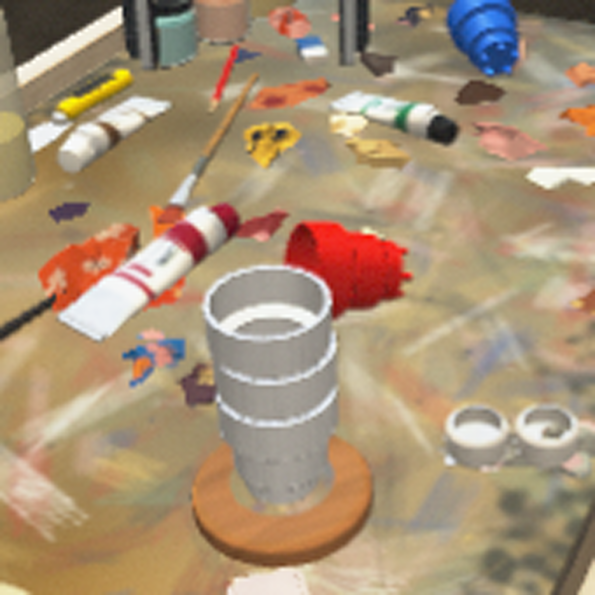

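The cup is nested and level, its rim at 139–140 mm (home is 140 mm), and the gripper is clear. The tubes and dipper look the same as before. Handing in.

```bash
python3 -c "
from workcell import env
print(env.hand_in())"
```

```text
the job is handed in; nothing more can be done
None
```

The cup is nested in the stack, upright and released, and the job was handed in at about 15.4 s of the 58 s; no verdict was reported.

**What I did:** I gripped the metal cup by its rim band, turned it upright and let it go on the bench. I then took it again by the band and carried it to the stack. I turned it about 40° under light pressure until the feet dropped between the ridges, lowered it home and released it.

**What went wrong on the way:** the fingertips sit farther back than I assumed. The first lift held only near the mouth edge, and the first regrasp closed on top of the rim, with about 25 N upward on the wrist. The cup stayed upright, so I opened the fingers and regripped 28 mm deeper.

**Last checks:**
- **Height:** the rim measured 139–140 mm against 140 mm when fully home, and it was level within about 0.5 mm along the y direction.
- **Centring:** the side camera put the cup within about 2 mm of the stack centre. The top camera put it about 1 mm from its own reading of the stack. The two cameras disagree by about 3 mm in y, partly because calibration is only good to about 2 mm.
- **Bystanders:** the crimson and green tubes and the dipper look unmoved in the before-and-after side pictures; I did not measure their shift.
- **Contact:** the gripper was well above the cup, with wrist force below 1 N.

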